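# Turn the four-way rack and shut it into the fraction collector

## Task

The next run is collected in large tubes: tip the blue four-way tube rack over by pushing, so that its side with the six large holes faces up, then push it along the bench fully home against the stop in the fraction collector's bay. Finally swing the bay's retaining arm shut across the back of the rack. Only push with the fingers, without lifting or carrying the rack, and leave the other things on the bench where they are.

Things in the scene. Friction and masses are not known exactly. Their poses are not given: they have to be found in the camera images.
- rack: Blue plastic four-way tube rack: hollow box 130 mm long (its x), 54 mm wide (its y), 96 mm tall (its z), about 0.26 kg. It starts standing on a narrow side, z up, y pointing roughly to world +y, away from the collector. Origin: middle of the side it starts on. Pushed sideways near the top it tips about its lower edge, and falls by itself past 30 degrees; pushed low it slides.
- rack_center (a point): Centre of the rack, axes as the rack's. 48 mm above the bench at the start. Tipped over toward its own -y it lies with its y up, 54 mm high, centre 27 mm above the bench and about 75 mm further along its old -y; its old z then points along its old -y, and the side it stood on (96 mm from the far one) faces back along old +y.
- rack_holes (a point): Middle of the rack's side that must face up at the end, at its own y = +27 mm: six holes of 30 mm in two rows of three, with a solid strip 12 mm wide along each long edge. The opposite side has twenty 16 mm holes, the narrow sides have small ones, the ends are closed.
- collector: Fraction collector fixed on the bench: white housing 205 x 105 x 96 mm, parked arm above it up to 178 mm high, rack bay on its +y side. Origin: on the bench, middle of the stop plate's face; y points out of the bay (roughly world +y), x along the stop. Rails 16 mm high, inner faces at x = -69 and 69 mm, run to y = 82 mm, then flare to 82 mm each side at y = 126 mm.
- bay_home (a point): Where the rack's centre is when it lies fully home: collector x = 0, y = 48, z = 27 mm; axes as the collector's. The bay has no floor: the rack slides on the bench. The rack goes in with its 130 mm length along the stop (4 mm of play at each end), 96 mm deep, its outer side then at collector y = 96 mm.
- gate (a joint): Angle of the bay's retaining arm, a bar on an upright pivot beside the near (-x) rail: 0 = shut, across the bay mouth along collector x, 6 mm behind a home rack; grows counter-clockwise seen from above as it opens, to 2.4. Starts open (1.57 = pointing out along collector y). Stays where it is left; moves at about 0.5 N at the pin. A rack that sticks out blocks it.
- gate_hinge (a point): Axis of the retaining arm's pivot, at collector x = -100, y = 106 mm; this point is 32 mm above the bench. The boss is 20 mm across, its top 46 mm above the bench.
- gate_pin (a point): The black upright finger pin at the end of the retaining arm, 12 mm in diameter, 76 mm from the pivot axis, from 24 to 62 mm above the bench; this point is 42 mm above it. The aluminium bar from pivot to pin is 8 mm thick and spans 24 to 40 mm above the bench.
- brown_bottle: Small brown reagent bottle, 56 mm across, 112 mm tall; leave it. Origin under its centre.
- vial_a: Small capped vial, 12 mm across, 33 mm tall, at the near left; leave it. Origin under its centre.
- vial_b: Another such vial, further to the left; leave it. Origin under its centre.
- film_box: White carton of film, 110 x 40 x 30 mm, right of the collector; leave it. Origin under its centre.
- jar: Round jar with a white lid, 63 mm across, 57 mm tall, behind the collector's right; leave it. Origin under its centre.
- marker_2: Marker pen lying on the bench at the right, 138 mm long, 15 mm high; leave it. Origin under its centre.
- tube_cutter: Orange tube cutter, 67 x 36 x 20 mm, lying at the bench's near edge; leave it. Origin under its centre.

How it is judged:
By the outcome, as a careful person would: the job done as asked, in the order asked, and still so for the second after the job is handed in, with the robot touching nothing.
It also fails if it takes over 72 s, if anything falls off the work surface, if the arm or the gripper's body presses on something with over 40 N, if the wrist force passes 120 N, or if a joint passes its speed limit or range.

## Robot

A 6-joint arm with a two-finger parallel gripper is mounted at the origin on a cart in front of the work surface, level with it; the furniture and walls round the work are solid. World frame = base frame: x ahead of the robot, y to its left, z up, the work surface at z = 0. Lengths are in m, angles in rad, forces in N, time in s.
With the tool pointing down it reaches from about 0.3 to 0.775 m from the base axis. Payload 14.6 kg.
Tool frame: the origin (TCP) lies at the very end of the fingers, on their centre line; the grasp point (between the pads) lies 19 mm behind it (arm.pinch_z is the z of the grasp point in the tool frame, in m); z points along the fingers, y is the line along which they close (so a half turn about z gives the same grasp; the last joint's range is limited). The gripper opens to 94 mm and grips with 3 to 60 N. Pads are 16 mm wide; open, the fingers measure 119 mm over their backs; the gripper's body (75 mm by 177 mm) begins 78 mm behind the grasp point.
Start: joints at [1.241, 0.3, 1.521, -0, 1.321, -0.067], TCP at [0.143, 0.531, 0.205] pointing down, gripper open.
Joint ranges: [-3.03, 3.03], [-0.79, 2.21], [0.23, 2.52], [-1.04, 4.18], [0, 3.07], [-2.55, 2.55]. Speed limits (rad/s): [2.22, 2.22, 2.57, 3.14, 3.14, 3.14].

## Interface

Orientations are given as a unit quaternion [x, y, z, w].
In Python, from bench import arm, read_camera gives the robot as it stands.
- The arm moves only by the tool carry_out, never from a script. Its argument "increments" is a list of rows, each a list of 3 entries, a list of its own where there are three numbers: the gripper command: -1 is fully open, 1 is shut, values between are in proportion, then the shift along the tool's x, y, z in cm, then the turn about the tool's z in units of 6 degrees (1.0 is 6 degrees). A call has 1 to 8 rows; each row is the pose to reach, as a shift and turn from the pose commanded when the call began, along the tool's axes at that moment; what a row does not reach only later rows make up. A row lasts 1/8 s, in which the tool goes at most 62.5 mm and 10.7 degrees, less where a joint would pass 70% of its speed; a pose out of reach is approached as far as the arm can. A call with a gripper value outside its range is refused whole. The fingers move at their own pace and stop on an object; "grip_force" is the grip in N (left out, the last holds). Time passes only in rows, so rows that repeat a pose let the fingers close. It gives the time, the measured TCP pose, the force, the opening and the grip force at its end, in the units of the state.
- arm.observe(): the state, without advancing time (a new reading comes with each control period).
- read_camera(name): name is "scene" or "top"; returns a dict with "img" (420x560x3 uint8, red, green, blue), "z_map" (420x560 float32, m along the optical axis (not along the pixel's ray), 0 where there is no reading), "camera_matrix" (3x3 intrinsics, pixels), "world_to_cam" (4x4, takes a point from world to camera coordinates). Camera axes: x right, y up, looking along -z (the intrinsics and any distortion apply to the point x, -y, -z); pixel columns grow to the right and rows downward; lengths in m; the calibration is good to about 2 mm. A picture is of the moment at which its call begins.
- arm.job_done(): hands the job in; it is judged then, once.
The state is a dict: "t": time; "qpos": joint angles; "dq": joint speeds; "joint_torque": joint torques, N m; "position": TCP position; "tcp_rot": TCP orientation; "force": force on the tool from outside, world axes, zero at the start; "moment": the same for the moment, N m; "width": finger opening in m; "grasp_force": force on a finger pad.
Only numpy, scipy, OpenCV 4.12 (cv2) and the standard library are available. Lean on these libraries where they do the work, as an engineer would, in place of code of your own. Each camera call takes 0.05 s, during which the arm holds its last target. There are 200 camera calls.

## Working session

There is one attempt and no reset: what is moved stays moved. The work goes in short steps, Python scripts to look and compute and a tool call to move; the robot and the scene stay as the last step left them, time stands still between calls to the robot, and variables do not carry over. Pictures are saved under pics/ and viewed, at most 10 in all, crops included, and the job is handed in when it is done.

Besides the shell and the picture viewer there is one more tool, called after ">>>" as name(argument=value, ...) on one line, values as JSON. carry_out: Moves the arm, as the interface text tells. Its arguments: {"type":"object","properties":{"increments":{"type":"array"},"grip_force":{"type":"number"}},"required":["increments"]}

```bash
mkdir -p pics
cat > h.py <<'E'
import numpy as np, cv2
from bench import arm, read_camera
def pts(c):
    K=c["camera_matrix"];z=c["z_map"];h,w=z.shape
    u,v=np.meshgrid(np.arange(w),np.arange(h))
    P=np.stack([(u-K[0,2])/K[0,0]*z,-(v-K[1,2])/K[1,1]*z,-z,np.ones_like(z)],-1)
    return (P@np.linalg.inv(c["world_to_cam"]).T)[...,:3]
def save(c,n): cv2.imwrite(f"pics/{n}.png",c["img"][...,::-1])
E
python3 - <<'E'
from h import *
for n in("scene","top"):
    c=read_camera(n);save(c,n+"0");P=pts(c);hsv=cv2.cvtColor(c["img"],cv2.COLOR_RGB2HSV)
    m=(hsv[...,0]>95)&(hsv[...,0]<130)&(hsv[...,1]>120)&(c["z_map"]>0)
    Q=P[m];print(n,m.sum(),np.percentile(Q,[1,50,99],axis=0).round(3).tolist(),np.linalg.inv(c["world_to_cam"])[:3,3])
    t=Q[Q[:,2]>.088]
    if len(t)>20: print(cv2.minAreaRect((t[:,:2]*1000).astype(np.float32)),cv2.boxPoints(cv2.minAreaRect((t[:,:2]*1000).astype(np.float32))))
s=arm.observe();print(s)
E
```

```text
scene 2126 [[0.338, -0.639, 0.002], [0.499, 0.264, 0.036], [0.699, 0.71, 0.594]] [ 0.06212778 -0.7807897   0.63626394]
((372.0239562988281, 537.0830688476562), (414.184814453125, 2370.499267578125), 5.469386577606201) [[  52.903625 1697.1978  ]
 [ 278.84515  -662.5092  ]
 [ 691.1443   -623.0316  ]
 [ 465.20276  1736.6753  ]]
top 3293 [[-0.239, -0.711, -0.823], [0.528, 0.262, 0.092], [1.003, 0.725, 0.869]] [0.38249598 0.01856585 1.43397831]
((430.78173828125, -12.53515625), (627.3051147460938, 1271.5072021484375), 32.290775299072266) [[-173.99368  357.33954]
 [ 505.26608 -717.5264 ]
 [1035.5571  -382.40985]
 [ 356.2974   692.4561 ]]
{'t': 0.1, 'qpos': array([ 1.24138454e+00,  3.00378011e-01,  1.52152747e+00,  1.12067280e-05,
        1.32069657e+00, -6.65952358e-02]), 'dq': array([ 0.00020051, -0.00065618, -0.00151751,  0.00016623,  0.00151368,
        0.00049962]), 'joint_torque': array([ 3.76363823e-03, -5.32637179e+01, -3.53291559e+01,  7.10628228e-02,
        2.34658172e-02, -5.48757200e-06]), 'position': array([0.14281108, 0.53088912, 0.20496007]), 'tcp_rot': array([ 1.31031768e-01,  9.91378041e-01, -4.93772054e-04, -1.04603153e-04]), 'force': array([-0.13612043,  0.49549663, -0.29983221]), 'moment': array([ 0.03185646,  0.03353361, -0.00125351]), 'grasp_force': 0.0, 'width': 0.0937193912675295}
```

View pics/scene0.png

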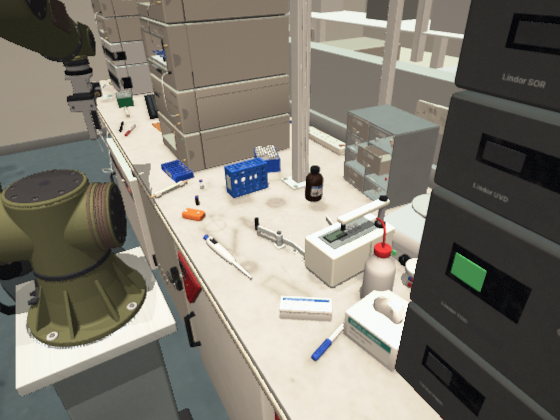

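View pics/top0.png

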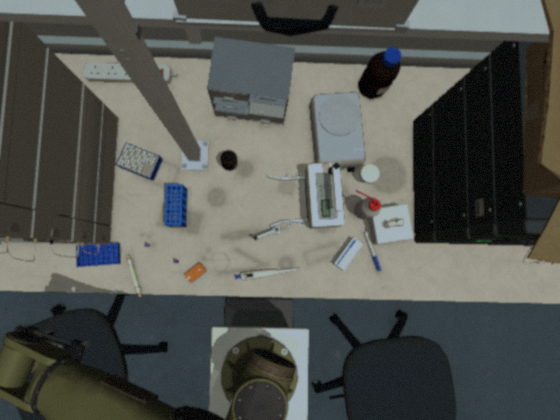

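The scene view shows the rack at (246,177), the gate pin at (256,223), and the collector at (350,245). In the top view the rack is at (175,205), the bay rails at (285,178)/(290,222), and the collector at (325,195). Next I'll measure these.

Run:
```python
from h import *
c=read_camera("top");P=pts(c);hsv=cv2.cvtColor(c["img"],cv2.COLOR_RGB2HSV)
print(c["camera_matrix"])
def rect(m,n):
    q=(P[m][:,:2]*1000).astype(np.float32);r=cv2.minAreaRect(q);print(n,len(q),np.round(r[0],1),np.round(r[1],1),round(r[2],1),cv2.boxPoints(r).round().tolist())
def win(a,b,cc,d):
    w=np.zeros(P.shape[:2],bool);w[b:d,a:cc]=1;return w
Z=P[...,2]
blue=(hsv[...,0]>95)&(hsv[...,0]<130)&(hsv[...,1]>120)
w=win(155,175,197,235)
rect(w&blue&(Z>.085)&(Z<.105),"rack top")
rect(w&blue,"rack all")
w=win(295,150,352,240)
rect(w&(Z>.085)&(Z<.105),"house")
w=win(240,165,312,250)
rect(w&(Z>.010)&(Z<.075),"rails+gate")
rect(w&(Z>.05)&(Z<.075)&(np.arange(560)<275),"pin")
print("pinpts",P[w&(Z>.045)&(Z<.08)&(np.arange(560)<300)].round(3).tolist())
rect(win(215,145,242,172)&(Z>.03)&(Z<.13),"bottle")
rect(win(180,260,210,285)&(Z>.008),"cutter")
cr=c["img"][135:295,130:350];cv2.imwrite("pics/crop0.png",cv2.resize(cr,None,fx=3.6,fy=3.6,interpolation=cv2.INTER_CUBIC)[...,::-1])
zz=np.clip(Z[135:295,130:350]/.1,0,1)*255
# rails in scene
c=read_camera("scene");cv2.imwrite("pics/crop1.png",cv2.resize(c["img"][140:290,170:400],None,fx=3.4,fy=3.4,interpolation=cv2.INTER_CUBIC)[...,::-1])
P=pts(c);Z=P[...,2];hsv=cv2.cvtColor(c["img"],cv2.COLOR_RGB2HSV);blue=(hsv[...,0]>95)&(hsv[...,0]<130)&(hsv[...,1]>120)
rect(win(220,155,272,198)&blue,"rack scene")
```

```text
[[425.56149794   0.         268.2312911 ]
 [  0.         425.56149794 209.04156132]
 [  0.           0.           1.        ]]
rack top 503 [534.8 283.9] [128.4  54.5] 0.9 [[470.0, 310.0], [471.0, 256.0], [599.0, 258.0], [599.0, 312.0]]
rack all 846 [465.6 204.8] [388.5 124.7] 48.2 [[290.0, 102.0], [382.0, 19.0], [642.0, 308.0], [549.0, 391.0]]
house 1745 [ 604.2 -211.5] [251.9 141.7] 1.0 [[477.0, -143.0], [480.0, -285.0], [731.0, -280.0], [729.0, -138.0]]
rails+gate 427 [557.9 -51.6] [206.7 221.9] 13.6 [[431.0, 32.0], [483.0, -184.0], [684.0, -135.0], [632.0, 81.0]]
pin 9 [438.5  24.1] [6.8 6.4] 1.7 [[435.0, 27.0], [435.0, 21.0], [442.0, 21.0], [442.0, 27.0]]
pinpts [[0.474, -0.047, 0.046], [0.474, -0.05, 0.048], [0.47, -0.043, 0.048], [0.467, -0.04, 0.046], [0.467, -0.043, 0.049], [0.467, -0.047, 0.048], [0.467, -0.05, 0.046], [0.442, 0.027, 0.061], [0.442, 0.024, 0.058], [0.442, 0.021, 0.06], [0.439, 0.027, 0.061], [0.439, 0.024, 0.062], [0.439, 0.021, 0.063], [0.435, 0.027, 0.06], [0.435, 0.024, 0.069], [0.435, 0.021, 0.062]]
bottle 270 [694.3 116.3] [52.6 56. ] 87.5 [[665.0, 91.0], [721.0, 89.0], [723.0, 141.0], [667.0, 144.0]]
cutter 224 [355.5 138.8] [ 46.1 242.1] 23.4 [[286.0, 241.0], [382.0, 19.0], [425.0, 37.0], [329.0, 259.0]]
rack scene 1200 [ 318.8 -141.9] [1368.6  153.1] 61.7 [[-73.0, -708.0], [62.0, -781.0], [710.0, 425.0], [575.0, 497.0]]
```

View pics/crop0.png

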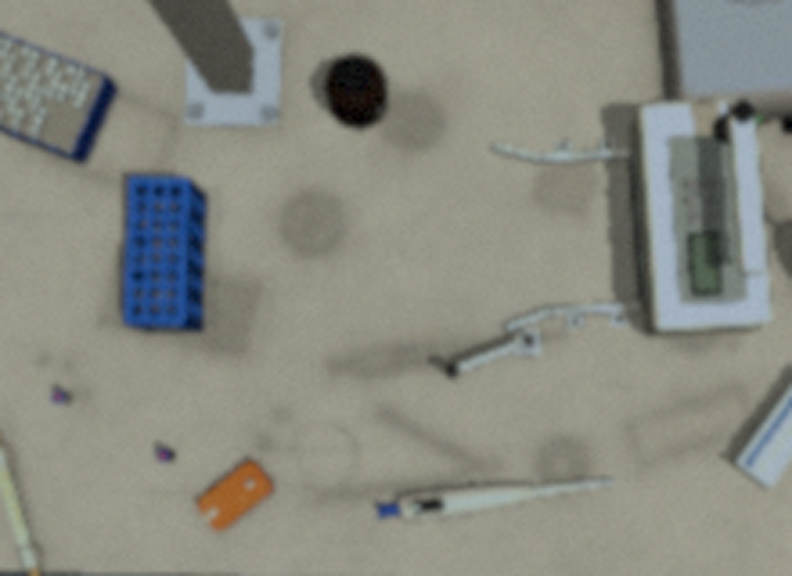

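View pics/crop1.png

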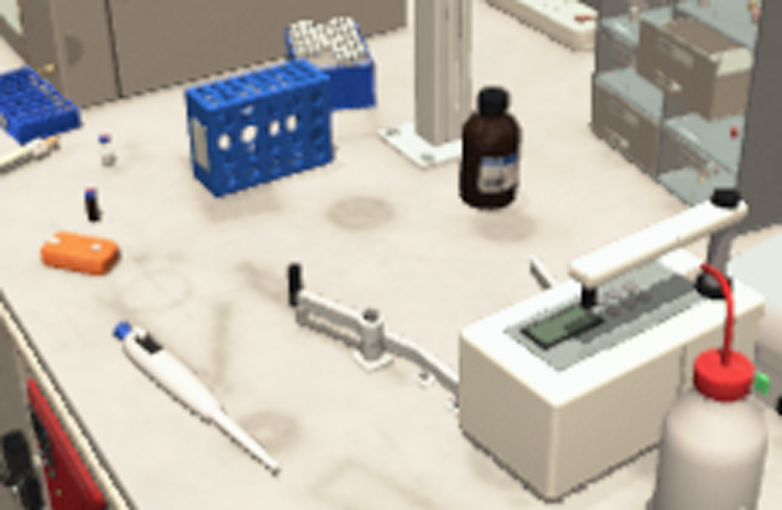

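The crops show the housing top at crop0 (640..768,108..328), the boss at (528,342), the pin at (448,368), the far rail at (493,149)-(628,153), and the near rail with its bend at (550,308). I'll cast these onto planes at their heights.

```bash
cat >> h.py <<'E'
def cast(c,uv,z):
    K=c["camera_matrix"];M=np.linalg.inv(c["world_to_cam"]);d=np.array([(uv[0]-K[0,2])/K[0,0],-(uv[1]-K[1,2])/K[1,1],-1]);d=M[:3,:3]@d;o=M[:3,3]
    return o+d*(z-o[2])/d[2]
E
python3 - <<'E'
from h import *
c=read_camera("top");P=pts(c);Z=P[...,2]
for n,u,v,z in[("hTL",640,106,.096),("hBL",652,329,.096),("hBR",769,322,.096),("farTip",493,149,.016),("farBend",545,158,.016),("farIn",628,153,.016),("nearTip",508,327,.016),("nearBend",550,308,.016),("nearIn",625,310,.016),("boss",528,342,.046),("pin",446,368,.062),("vialb",60,395,.03),("viala",165,455,.03),("rTL",126,176,.096),("rBL",126,328,.096),("rTR",188,178,.096),("rBR",186,329,.096)]:
    p=cast(c,(130+u/3.6-.36,135+v/3.6-.36),z);print(n,(p[:2]*1000).round(0))
# housing-top & its front edge line from depth
w=np.zeros(Z.shape,bool);w[160:232,300:320]=1
m=w&(Z>.088)&(Z<.104)
L=[]
for r in range(170,225):
    cc=np.where(m[r])[0]
    if len(cc): L.append(P[r,cc[0],:2]*1000)
L=np.array(L);f=np.polyfit(L[:,0],L[:,1],1);print("front edge y=",f,"yaw",np.degrees(np.arctan(f[0])),L[[0,-1]])
# rail pixels
w[:]=0;w[168:232,262:308]=1
q=P[w&(Z>.009)&(Z<.024)]*1000;print("far",len(q));
for s in(q[q[:,0]>575],q[q[:,0]<575]): print(s[np.argsort(s[:,1])][::6].round(0)[:,:2].tolist())
w[:]=0;w[225:245,270:282]=1;q=P[w&(Z>.043)&(Z<.05)];print("boss",len(q),q.mean(0))
E
```

```text
hTL [ 678. -137.]
hBL [ 480. -151.]
hBR [ 489. -254.]
farTip [651.  -9.]
farBend [644. -58.]
farIn [ 651. -136.]
nearTip [484. -27.]
nearBend [502. -66.]
nearIn [ 502. -136.]
boss [468. -45.]
pin [442.  29.]
vialb [410. 378.]
viala [358. 281.]
rTL [602. 315.]
rBL [468. 308.]
rTR [601. 260.]
rBR [468. 256.]
front edge y= [ 8.84135638e-02 -1.98615787e+02] yaw 5.052586106418704 [[ 660.29595848 -140.00794007]
 [ 486.67878512 -155.57558488]]
far 191
[[576.0, -143.0], [653.0, -140.0], [623.0, -139.0], [652.0, -136.0], [648.0, -126.0], [651.0, -115.0], [650.0, -108.0], [644.0, -99.0], [647.0, -88.0], [647.0, -78.0], [646.0, -71.0], [645.0, -61.0], [645.0, -51.0], [649.0, -41.0], [645.0, -31.0], [651.0, -24.0], [655.0, -14.0]]
[[502.0, -149.0], [522.0, -148.0], [560.0, -144.0], [502.0, -139.0], [505.0, -128.0], [501.0, -121.0], [504.0, -108.0], [505.0, -98.0], [500.0, -91.0], [497.0, -81.0], [497.0, -71.0], [496.0, -61.0], [489.0, -55.0], [486.0, -45.0], [482.0, -35.0], [482.0, -28.0]]
boss 13 [ 0.46897246 -0.04406825  0.0454064 ]
```

>>> carry_out(increments=[[0.4, [-34.3, -17.0, 0], -3.31], [0.4, [-34.3, -17.0, 0], -3.31], [0.4, [-34.3, -17.0, 0], -3.31], [0.4, [-34.3, -17.0, 0], -3.31], [0.4, [-34.3, -17.0, 0], -3.31], [0.4, [-34.3, -17.0, 0], -3.31], [0.4, [-34.3, -17.0, 0], -3.31], [0.4, [-34.3, -17.0, 0], -3.31]])

```text
t: 1.25
position: [0.4301, 0.2776, 0.2052]
tcp_rot: [-0.041, 0.999, -0.0, -0.0]
force: [-0.5, -0.4, 0.2]
width: 0.0281
grasp_force: 0.0
```

```bash
cat >> h.py <<'E'
from scipy.spatial.transform import Rotation as R
def to(x,y,z,yaw=None):
    "shift (cm, tool axes) and turn to world target in mm; yaw = direction of tool y in deg"
    s=arm.observe();r=R.from_quat(s["tcp_rot"]);d=r.inv().apply(np.array([x,y,z])/10-s["position"]*100)
    ty=r.as_matrix()[:,1];a=np.degrees(np.arctan2(ty[1],ty[0]));t=0 if yaw is None else -((yaw-a+180)%360-180)/6
    print((x,y,z),"shift",d.round(2),"turn",round(t,2))
def st():
    s=arm.observe();print("t",round(s["t"],2),"pos",(s["position"]*1000).round(1),"F",s["force"].round(1),"w",round(s["width"],4),"q",s["qpos"].round(2))
E
python3 - <<'E'
from h import *
st();to(430,275,25,94.8);to(468,278,25,94.8)
E
```

```text
t 1.25 pos [430.1 277.6 205.2] F [-0.5 -0.4  0.2] w 0.0281 q [ 0.5   0.22  1.63  0.    1.3  -1.15]
(430, 275, 25) shift [ 0.02 -0.25 18.02] turn -0.01
(468, 278, 25) shift [-3.79 -0.27 18.02] turn -0.01
```

>>> carry_out(increments=[[0.4, [0, -0.1, 6], 0], [0.4, [0, -0.1, 12], 0], [0.4, [0, -0.1, 18], 0], [0.4, [-1.2, -0.2, 18], 0], [0.4, [-2.2, -0.2, 18], 0], [0.4, [-2.6, -0.2, 18], 0], [0.4, [-3.0, -0.2, 18], 0], [0.4, [-3.4, -0.2, 18], 0]])

```text
t: 2.25
position: [0.4643, 0.2788, 0.0262]
tcp_rot: [-0.042, 0.999, 0.0, 0.0]
force: [-2.0, -1.2, 2.9]
width: 0.0284
grasp_force: 1.3
```

```bash
cat >> h.py <<'E'
def racktop(zlo=.085,zhi=.105,win=None,name=None):
    c=read_camera("top");P=pts(c);hsv=cv2.cvtColor(c["img"],cv2.COLOR_RGB2HSV)
    m=(hsv[...,0]>95)&(hsv[...,0]<130)&(hsv[...,1]>100)&(P[...,2]>zlo)&(P[...,2]<zhi)
    x0,x1,y0,y1=win or (.44,.64,.14,.34)
    m&=(P[...,0]>x0)&(P[...,0]<x1)&(P[...,1]>y0)&(P[...,1]<y1)
    if name: save(c,name)
    r=cv2.minAreaRect((P[m][:,:2]*1000).astype(np.float32));print("rack",m.sum(),np.round(r,1) if 0 else r)
E
python3 - <<'E'
from h import *
st();racktop()
E
```

```text
t 2.25 pos [464.3 278.8  26.2] F [-2.  -1.2  2.9] w 0.0284 q [ 0.47  0.5   1.7   0.    0.94 -1.18]
rack 274 ((554.1712646484375, 284.6900329589844), (95.55570220947266, 54.29561233520508), 1.8394662141799927)
```

>>> carry_out(increments=[[0.4, [-0.3, 0, 0], 0], [0.4, [-0.5, 0, 0], 0], [0.4, [-0.5, 0, 0], 0], [0.4, [2, 0, 0], 0], [0.4, [4, 0, -6], 0], [-0.9, [4, 0, -12], 1.7], [-0.9, [4, 0, -17], 3.4], [-0.9, [4, 0, -17], 5.1]])

```text
t: 3.3
position: [0.4254, 0.2761, 0.1995]
tcp_rot: [0.226, 0.974, 0.002, 0.003]
force: [0.0, -0.3, -1.2]
width: 0.0549
grasp_force: 0.0
```

Run:
```python
from h import *
st();racktop();to(510,345,200,184.8);to(510,345,200,4.8)
```

```text
t 3.3 pos [425.4 276.1 199.5] F [ 0.  -0.3 -1.2] w 0.0549 q [ 0.5   0.21  1.65 -0.    1.28 -0.61]
rack 474 ((541.1439208984375, 285.33868408203125), (128.7640380859375, 53.75832748413086), 2.0059804916381836)
(510, 345, 200) shift [-4.51 10.02 -0.23] turn -20.24
(510, 345, 200) shift [-4.51 10.02 -0.23] turn 9.76
```

>>> carry_out(increments=[[-0.9, [-3.4, 5.8, 0], 1.7], [-0.9, [-6.8, 11.65, 0], 3.4], [-0.9, [-6.8, 11.65, 0], 5.1], [-0.9, [-6.8, 11.65, 0], 6.8], [-0.9, [-6.8, 11.65, 0], 8.5], [-0.9, [-6.8, 11.65, 4], 10.2], [-0.9, [-6.8, 11.65, 10.8], 10.2], [-0.9, [-6.8, 11.65, 10.8], 10.2]])

```text
t: 4.35
position: [0.534, 0.3494, 0.0829]
tcp_rot: [0.687, 0.726, -0.004, -0.001]
force: [0.6, 0.6, -0.7]
width: 0.0892
grasp_force: 0.0
```

Run:
```python
from h import *
st();to(539,323,90,2);to(541,300,98,2);to(542,267,104,2);to(542,245,104,2)
print(R.from_quat(arm.observe()["tcp_rot"]).as_matrix().round(3))
```

```text
t 4.35 pos [534.  349.4  82.9] F [ 0.6  0.6 -0.7] w 0.0892 q [ 0.52  0.61  1.36 -0.    1.17  0.47]
(539, 323, 90) shift [-2.67  0.35 -0.7 ] turn 0.19
(541, 300, 98) shift [-4.98  0.42 -1.49] turn 0.19
(542, 267, 104) shift [-8.28  0.33 -2.08] turn 0.19
(542, 245, 104) shift [-10.48   0.21  -2.07] turn 0.19
[[-0.055  0.998 -0.007]
 [ 0.998  0.055 -0.004]
 [-0.004 -0.007 -1.   ]]
```

>>> carry_out(increments=[[-0.9, [-1.9, 0.3, -0.6], 0.2], [-0.9, [-2.9, 0.3, -0.6], 0.2], [-0.9, [-3.7, 0.4, -1.0], 0.2], [-0.9, [-4.6, 0.4, -1.4], 0.2], [-0.9, [-5.4, 0.4, -1.7], 0.2], [-0.9, [-6.3, 0.4, -2.0], 0.2], [-0.9, [-7.2, 0.4, -2.1], 0.2], [-0.9, [-8.1, 0.4, -2.2], 0.2]])

```text
t: 5.35
position: [0.5443, 0.2694, 0.1094]
tcp_rot: [0.696, 0.718, -0.0, -0.0]
force: [0.4, 0.2, 0.4]
width: 0.0894
grasp_force: 0.0
```

Run:
```python
from h import *
st();c=read_camera("scene");cv2.imwrite("pics/tip.png",cv2.resize(c["img"][110:290,150:390],None,fx=3,fy=3)[...,::-1])
```

```text
t 5.35 pos [544.3 269.4 109.4] F [0.4 0.2 0.4] w 0.0894 q [0.4  0.52 1.45 0.   1.18 0.37]
```

View pics/tip.png

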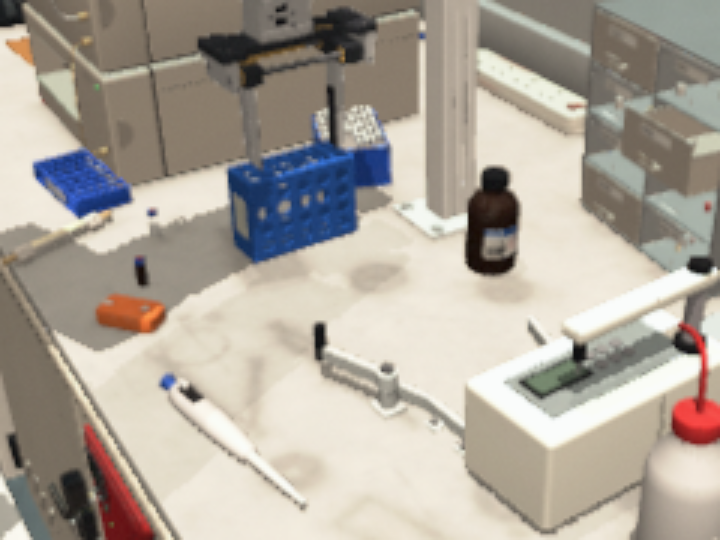

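The fingers went over the top: the rack, at crop (295,200), is still upright. I'll back off, measure it again and push with better height control.

>>> carry_out(increments=[[0.28, [0, 0, -1.5], 0], [0.28, [3, 0, -1.5], 0], [0.28, [7.5, 0, -1.5], 0], [0.28, [7.5, 0, 1.0], 0], [0.28, [7.5, 0, 1.5], 0], [0.28, [7.5, 0, 1.7], 0], [0.28, [7.5, 0, 1.7], 0]])

```text
t: 6.28
position: [0.5424, 0.3448, 0.0934]
tcp_rot: [0.696, 0.718, 0.001, 0.0]
force: [-0.1, -0.5, 0.3]
width: 0.0337
grasp_force: 0.0
```

Run:
```python
from h import *
st();racktop(name="top1");to(541,330,88,2);to(541,310,90,2)
print(R.from_quat(arm.observe()["tcp_rot"]).as_matrix().round(3))
c=read_camera("scene");cv2.imwrite("pics/tip2.png",cv2.resize(c["img"][110:290,150:390],None,fx=3,fy=3)[...,::-1])
```

```text
t 6.28 pos [542.4 344.8  93.4] F [-0.1 -0.5  0.3] w 0.0337 q [0.51 0.61 1.35 0.   1.19 0.48]
rack 466 ((541.1508178710938, 285.1423645019531), (128.3971710205078, 53.20779800415039), 2.4058897495269775)
(541, 330, 88) shift [-1.47 -0.18  0.54] turn -0.04
(541, 310, 90) shift [-3.47 -0.24  0.34] turn -0.04
[[-0.031  1.     0.001]
 [ 1.     0.031  0.001]
 [ 0.001  0.001 -1.   ]]
```

>>> carry_out(increments=[[0.28, [-0.5, -0.1, 0.6], 0], [0.28, [-1.0, -0.1, 0.6], 0], [0.28, [-1.0, -0.1, 0.6], 0], [0.28, [-1.0, -0.1, 0.6], 0]])

```text
t: 6.88
position: [0.5413, 0.3349, 0.0866]
tcp_rot: [0.696, 0.718, 0.0, 0.0]
force: [-0.4, 0.8, -0.1]
width: 0.0337
grasp_force: 0.0
```

Run:
```python
from h import *
st()
```

```text
t 6.88 pos [541.3 334.9  86.6] F [-0.4  0.8 -0.1] w 0.0337 q [0.5  0.6  1.37 0.   1.17 0.47]
```

>>> carry_out(increments=[[0.28, [-1.2, 0, 0], 0], [0.28, [-1.7, 0, 0], 0], [0.28, [-2.3, 0, -0.2], 0], [0.28, [-3.0, 0, -0.4], 0], [0.28, [-3.7, 0, -0.6], 0], [0.28, [-4.4, 0, -0.7], 0]])

```text
t: 7.62
position: [0.5427, 0.2904, 0.0936]
tcp_rot: [0.696, 0.718, 0.0, 0.0]
force: [1.0, -0.0, 0.5]
width: 0.0335
grasp_force: 0.1
```

Run:
```python
from h import *
st();c=read_camera("scene");P=pts(c);hsv=cv2.cvtColor(c["img"],cv2.COLOR_RGB2HSV)
m=(hsv[...,0]>95)&(hsv[...,0]<130)&(hsv[...,1]>120)&(P[...,0]>.44)&(P[...,0]<.64)&(P[...,1]>.1)&(P[...,1]<.33)&(P[...,2]<.2)
q=P[m];print(m.sum(),np.percentile(q[:,2],[1,50,98]),np.percentile(q[:,1],[1,50,99]))
for z in(.02,.05,.08):
    s=q[abs(q[:,2]-z)<.01];print(z,np.percentile(s[:,1],[5,50]) if len(s) else 0)
```

```text
t 7.62 pos [542.7 290.4  93.6] F [ 1.  -0.   0.5] w 0.0335 q [ 0.43  0.55  1.44 -0.    1.15  0.4 ]
1093 [0.00417291 0.06965107 0.10793244] [0.22373274 0.25022517 0.30486524]
0.02 [0.24976755 0.25848472]
0.05 [0.23840823 0.24303019]
0.08 [0.22384167 0.22981284]
```

>>> carry_out(increments=[[0.28, [-0.6, 0, -0.1], 0], [0.28, [-1.2, 0, -0.2], 0], [0.28, [-1.8, 0, -0.2], 0], [0.28, [-2.4, 0, -0.2], 0], [0.28, [-2.4, 0, -0.2], 0], [0.28, [-2.4, 0, -0.2], 0], [0.28, [-2.4, 0, -0.2], 0]])

```text
t: 8.55
position: [0.5434, 0.2671, 0.0954]
tcp_rot: [0.696, 0.718, -0.0, -0.0]
force: [-0.6, 0.6, -0.1]
width: 0.0338
grasp_force: 0.0
```

Run:
```python
from h import *
st();racktop(.043,.065);c=read_camera("scene");cv2.imwrite("pics/tip3.png",cv2.resize(c["img"][110:290,150:390],None,fx=3,fy=3)[...,::-1])
to(544,300,100,4.8);to(544,300,22,4.8)
```

```text
t 8.55 pos [543.4 267.1  95.4] F [-0.6  0.6 -0.1] w 0.0338 q [ 0.4   0.53  1.47 -0.    1.15  0.36]
rack 615 ((543.640625, 208.21302795410156), (129.94525146484375, 95.69420623779297), 2.3134100437164307)
(544, 300, 100) shift [ 3.29  0.17 -0.46] turn -0.5
(544, 300, 22) shift [3.29 0.17 7.34] turn -0.5
```

View pics/tip3.png

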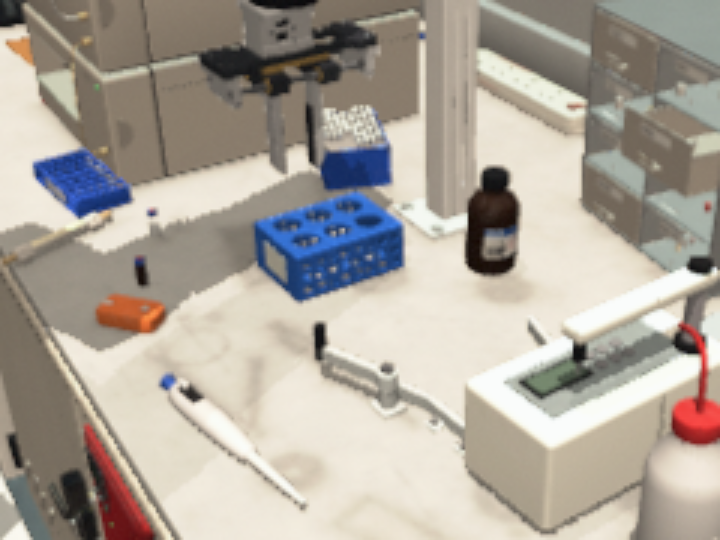

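The rack now lies with its six large holes up, at crop (330,240), and nothing else has moved. Next I'll go behind it, descend and push.

>>> carry_out(increments=[[-0.8, [1.5, 0.1, -0.5], -0.45], [-0.8, [3.0, 0.1, 0], -0.45], [-0.8, [3.0, 0.1, 3], -0.45], [-0.8, [3.0, 0.1, 7.3], -0.45], [-0.8, [3.0, 0.1, 7.3], -0.45], [-0.8, [3.0, 0.1, 7.3], -0.45], [-0.8, [3.0, 0.1, 7.3], -0.45]])

```text
t: 9.52
position: [0.5443, 0.2976, 0.0243]
tcp_rot: [0.679, 0.734, 0.001, 0.001]
force: [-0.7, 0.6, -0.2]
width: 0.0847
grasp_force: 0.0
```

Run:
```python
from h import *
st();s=arm.observe();M=R.from_quat(s["tcp_rot"]).as_matrix();print(M.round(3))
C=np.array([577,-142.5]);uy=np.array([-.0837,.9965])
for d in (400,300,250,200,150,120,104): p=C+d*uy;print(d,end=" ");to(p[0],p[1],22,4.8)
```

```text
t 9.53 pos [544.3 297.6  24.3] F [-0.7  0.6 -0.2] w 0.0847 q [0.44 0.65 1.46 0.   1.03 0.36]
[[-0.079  0.997  0.002]
 [ 0.997  0.079  0.001]
 [ 0.001  0.003 -1.   ]]
400 (np.float64(543.52), np.float64(256.1), 22) shift [-4.13 -0.4   0.23] turn -0.05
300 (np.float64(551.89), np.float64(156.45), 22) shift [-14.13  -0.35   0.22] turn -0.05
250 (np.float64(556.075), np.float64(106.625), 22) shift [-19.13  -0.32   0.21] turn -0.05
200 (np.float64(560.26), np.float64(56.80000000000001), 22) shift [-24.13  -0.3    0.21] turn -0.05
150 (np.float64(564.445), np.float64(6.974999999999994), 22) shift [-29.13  -0.27   0.2 ] turn -0.05
120 (np.float64(566.956), np.float64(-22.919999999999987), 22) shift [-32.13  -0.26   0.2 ] turn -0.05
104 (np.float64(568.2952), np.float64(-38.86399999999999), 22) shift [-33.73  -0.25   0.2 ] turn -0.05
```

>>> carry_out(increments=[[-0.8, [-2.0, 0, 0.2], 0], [-0.8, [-3.0, 0, 0.2], 0], [-0.8, [-4.0, 0, 0.2], 0], [-0.8, [-5.2, 0, 0.2], 0], [-0.8, [-6.4, 0, 0.2], 0], [-0.8, [-7.6, 0, 0.2], 0], [-0.8, [-8.8, 0, 0.2], 0], [-0.8, [-10.0, 0, 0.2], 0]])

```text
t: 10.52
position: [0.5513, 0.1965, 0.0205]
tcp_rot: [0.679, 0.734, 0.0, 0.0]
force: [0.2, 3.6, 2.4]
width: 0.0848
grasp_force: 1.4
```

>>> carry_out(increments=[[-0.8, [-1.2, 0, 0], 0], [-0.8, [-2.4, 0, 0], 0], [-0.8, [-3.6, 0, 0], 0], [-0.8, [-4.8, 0, 0], 0], [-0.8, [-6.0, 0, 0], 0], [-0.8, [-7.2, 0, 0], 0], [-0.8, [-8.0, 0, 0], 0], [-0.8, [-8.0, 0, 0], 0]])

```text
t: 11.52
position: [0.5575, 0.1167, 0.0203]
tcp_rot: [0.679, 0.734, -0.0, 0.0]
force: [-0.6, 0.5, 0.9]
width: 0.0846
grasp_force: 0.0
```

Run:
```python
from h import *
st();racktop(.043,.065,(.44,.68,-.1,.2))
C=np.array([577,-142.5]);uy=np.array([-.0837,.9965])
for d in (150,120,104): p=C+d*uy;print(d,end=" ");to(p[0],p[1],22,4.8)
```

```text
t 11.53 pos [557.5 116.7  20.3] F [-0.6  0.5  0.9] w 0.0846 q [ 0.14  0.56  1.62 -0.    0.96  0.06]
rack 381 ((559.696044921875, 36.31024932861328), (127.5263442993164, 50.30838394165039), 3.7809951305389404)
150 (np.float64(564.445), np.float64(6.974999999999994), 22) shift [-11.04  -0.16  -0.17] turn -0.05
120 (np.float64(566.956), np.float64(-22.919999999999987), 22) shift [-14.04  -0.15  -0.17] turn -0.05
104 (np.float64(568.2952), np.float64(-38.86399999999999), 22) shift [-15.64  -0.14  -0.17] turn -0.05
```

>>> carry_out(increments=[[-0.8, [-1.2, 0, 0], 0], [-0.8, [-2.4, 0, 0], 0], [-0.8, [-3.6, 0, 0], 0], [-0.8, [-4.8, 0, 0], 0], [-0.8, [-6.0, 0, 0], 0], [-0.8, [-7.2, 0, 0], 0], [-0.8, [-8.4, 0, 0], 0], [-0.8, [-9.4, 0, 0], 0]])

```text
t: 12.58
position: [0.565, 0.023, 0.0205]
tcp_rot: [0.679, 0.734, 0.0, -0.0]
force: [0.8, 1.2, -0.4]
width: 0.0844
grasp_force: 0.7
```

>>> carry_out(increments=[[-0.8, [-0.8, 0, 0], 0], [-0.8, [-1.6, 0, 0], 0], [-0.8, [-2.4, 0, 0], 0], [-0.8, [-3.2, 0, 0], 0], [-0.8, [-4.0, 0, 0], 0], [-0.8, [-4.8, 0, 0], 0], [-0.8, [-5.4, 0, 0], 0], [-0.8, [-5.4, 0, 0], 0]])

```text
t: 13.58
position: [0.5691, -0.0306, 0.0204]
tcp_rot: [0.679, 0.734, -0.0, -0.0]
force: [-0.5, 0.3, -0.0]
width: 0.0847
grasp_force: 0.0
```

Run:
```python
from h import *
st();racktop(.043,.065,(.44,.68,-.2,.1))
C=np.array([577,-142.5]);uy=np.array([-.0837,.9965])
for d in (104,): p=C+d*uy;print(d,end=" ");to(p[0],p[1],22,4.8)
```

```text
t 13.57 pos [569.1 -30.6  20.4] F [-0.5  0.3 -0. ] w 0.0847 q [-0.12  0.56  1.62 -0.    0.96 -0.2 ]
rack 218 ((572.8734130859375, -126.20333862304688), (32.57657241821289, 130.2115936279297), 87.6235580444336)
104 (np.float64(568.2952), np.float64(-38.86399999999999), 22) shift [-0.84 -0.14 -0.16] turn -0.05
```

>>> carry_out(increments=[[-0.8, [-0.3, 0, 0], 0], [-0.8, [-0.5, 0, 0], 0], [-0.8, [-0.7, 0, 0], 0], [-0.8, [-0.9, 0, 0], 0]])

```text
t: 14.12
position: [0.5692, -0.0366, 0.0204]
tcp_rot: [0.678, 0.735, 0.001, -0.002]
force: [-9.4, 29.2, 8.1]
width: 0.0845
grasp_force: 15.0
```

>>> carry_out(increments=[[-0.8, [-0.2, 0, 0], 0], [-0.8, [-0.4, 0, 0], 0], [-0.8, [-0.4, 0, 0], 0]])

```text
t: 14.5
position: [0.5689, -0.0369, 0.0205]
tcp_rot: [0.677, 0.736, 0.002, -0.004]
force: [-14.2, 47.4, 13.1]
width: 0.0844
grasp_force: 24.5
```

>>> carry_out(increments=[[-0.8, [1.0, 0, 0], 0], [-0.8, [4.0, 0, 0], 0], [0.2, [9.0, 0, -3], 0], [1, [13, 0, -10], 0], [1, [13, 0, -14], 0], [1, [13, 0, -14], 0]])

```text
t: 15.25
position: [0.5617, 0.0873, 0.1648]
tcp_rot: [0.678, 0.735, 0.003, 0.003]
force: [-0.4, 0.1, -0.8]
width: 0.0478
grasp_force: 0.0
```

Run:
```python
from h import *
st();racktop(.043,.065,(.44,.68,-.2,.1))
c=read_camera("top");a=c["img"][150:250,235:360];cv2.imwrite("pics/home.png",cv2.resize(a,None,fx=6,fy=6,interpolation=cv2.INTER_CUBIC)[...,::-1])
```

```text
t 15.25 pos [561.7  87.3 164.8] F [-0.4  0.1 -0.8] w 0.0478 q [ 0.09  0.37  1.52 -0.    1.24  0.01]
rack 756 ((570.650390625, -94.937255859375), (130.45933532714844, 95.58364868164062), 4.562450885772705)
```

View pics/home.png

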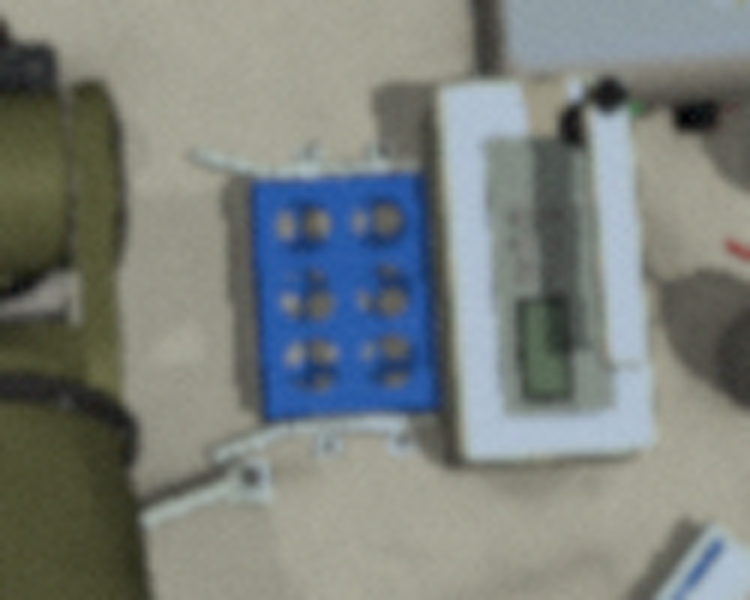

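The rack is home at (571,-95) mm with yaw 4.6°, and the six holes are up. The boss is at crop (250,478). Now the gate.

Run:
```python
from h import *
to(402,8,150,110)
```

```text
(402, 8, 150) shift [ -6.58 -16.36   1.02] turn -17.58
```

>>> carry_out(increments=[[1, [-0.8, -2.0, 0], -1.75], [1, [-1.6, -4.1, 0], -3.5], [1, [-2.4, -6.1, 0], -5.2], [1, [-3.3, -8.2, 0], -7.0], [1, [-4.1, -10.2, 0], -8.7], [1, [-5.0, -12.3, 0.5], -10.4], [1, [-6.0, -14.3, 1], -12.1], [1, [-6.6, -16.4, 1], -13.8]])

```text
t: 16.35
position: [0.4002, 0.0072, 0.1486]
tcp_rot: [0.021, 1.0, -0.0, -0.002]
force: [0.1, -0.1, 1.1]
width: 0.0003
grasp_force: 0.0
```

Run:
```python
from h import *
st();to(402,8,45,110)
c=read_camera("top");P=pts(c)
m=np.zeros(P.shape[:2],bool);m[215:250,235:290]=1
q=P[m&(P[...,2]>.05)&(P[...,2]<.075)];print(len(q),np.median(q,axis=0) if len(q) else 0)
```

```text
t 16.35 pos [400.2   7.2 148.6] F [ 0.1 -0.1  1.1] w 0.0003 q [-0.07  0.03  1.98 -0.    1.14 -1.6 ]
(402, 8, 45) shift [-0.22  0.09 10.36] turn -3.74
38 [ 0.50991909 -0.06833206  0.0531962 ]
```

>>> carry_out(increments=[[1, [0, 0, 2], -1.7], [1, [0, 0, 6], -3.4], [1, [0, 0, 10.3], -3.6], [1, [0, 0, 10.3], -3.6], [1, [0, 0, 10.3], -3.6]])

```text
t: 17.02
position: [0.4022, 0.0078, 0.0483]
tcp_rot: [-0.163, 0.987, -0.0, 0.0]
force: [-0.1, -0.3, 0.1]
width: 0.0007
grasp_force: 0.0
```

```bash
cat >> h.py <<'E'
H=np.array([469,-45.])
def gate(*ph,off=14):
    for f in ph:
        a=np.radians(f);p=H+76*np.array([np.cos(a),np.sin(a)])+off*np.array([-np.sin(a),np.cos(a)]);print(f,end=" ");to(p[0],p[1],45,f)
E
python3 - <<'E'
from h import *
st();gate(112,105,98,91,84,77,70,63)
E
```

```text
t 17.02 pos [402.2   7.8  48.3] F [-0.1 -0.3  0.1] w 0.0007 q [-0.07  0.2   2.07 -0.    0.87 -1.97]
112 (np.float64(427.54932493645566), np.float64(20.221480639253073), 45) shift [-2.8   0.36  0.33] turn -0.53
105 (np.float64(435.8067910041614), np.float64(24.786896166533893), 45) shift [-3.73  0.53  0.33] turn 0.63
98 (np.float64(444.55909136465306), np.float64(28.311949810918428), 45) shift [-4.67  0.58  0.33] turn 1.8
91 (np.float64(453.67574937857694), np.float64(30.744091141763768), 45) shift [-5.61  0.51  0.33] turn 2.97
84 (np.float64(463.02085667318585), np.float64(32.047062533735925), 45) shift [-6.54  0.34  0.33] turn 4.13
77 (np.float64(472.45509922314045), np.float64(32.20143968449199), 45) shift [-7.44  0.05  0.33] turn 5.3
70 (np.float64(481.8378342017481), np.float64(31.204921186288395), 45) shift [-8.29 -0.35  0.33] turn 6.47
63 (np.float64(491.0291866415684), np.float64(29.072362834669605), 45) shift [-9.1  -0.85  0.33] turn 7.63
```

>>> carry_out(increments=[[1, [-2.6, 0.4, 0.2], -0.3], [1, [-3.7, 0.5, 0.2], 0.6], [1, [-4.7, 0.6, 0.2], 1.8], [1, [-5.6, 0.5, 0.2], 3.0], [1, [-6.5, 0.3, 0.2], 4.1], [1, [-7.4, 0.05, 0.2], 5.3], [1, [-8.3, -0.35, 0.2], 6.5], [1, [-9.1, -0.85, 0.2], 7.6]])

```text
t: 18.02
position: [0.4917, 0.0295, 0.0473]
tcp_rot: [0.233, 0.972, 0.0, 0.001]
force: [-0.1, 0.5, 0.1]
width: 0.0008
grasp_force: 0.4
```

Run:
```python
from h import *
st();gate(63,56,49,42,35,28,21,14,8,4.8)
c=read_camera("scene");cv2.imwrite("pics/gate.png",cv2.resize(c["img"][150:290,200:400],None,fx=3.5,fy=3.5)[...,::-1])
```

```text
t 18.02 pos [491.7  29.5  47.3] F [-0.1  0.5  0.1] w 0.0008 q [-0.01  0.37  1.83  0.    0.93 -1.11]
63 (np.float64(491.0291866415684), np.float64(29.072362834669605), 45) shift [ 0.04 -0.07  0.23] turn 0.0
56 (np.float64(499.89213464800616), np.float64(25.835556162773628), 45) shift [-0.89  0.05  0.23] turn 1.17
49 (np.float64(508.29455208015975), np.float64(21.542754502797774), 45) shift [-1.84  0.05  0.24] turn 2.33
42 (np.float64(516.111178247258), np.float64(16.257953639956742), 45) shift [-2.77 -0.07  0.24] turn 3.5
35 (np.float64(523.2254852570487), np.float64(10.059937782725381), 45) shift [-3.69 -0.3   0.24] turn 4.67
28 (np.float64(529.531415178276), np.float64(3.04110507175268), 45) shift [-4.57 -0.64  0.24] turn 5.83
21 (np.float64(534.934961120153), np.float64(-4.693909863596357), 45) shift [-5.4  -1.08  0.24] turn 7.0
14 (np.float64(539.3555686585804), np.float64(-13.029795766561303), 45) shift [-6.17 -1.62  0.24] turn 8.17
8 (np.float64(542.3119498109185), np.float64(-20.559091364653035), 45) shift [-6.78 -2.16  0.24] turn 9.17
4.8 (np.float64(543.5619674963099), np.float64(-24.68958387725096), 45) shift [-7.08 -2.47  0.24] turn 9.7
```

View pics/gate.png

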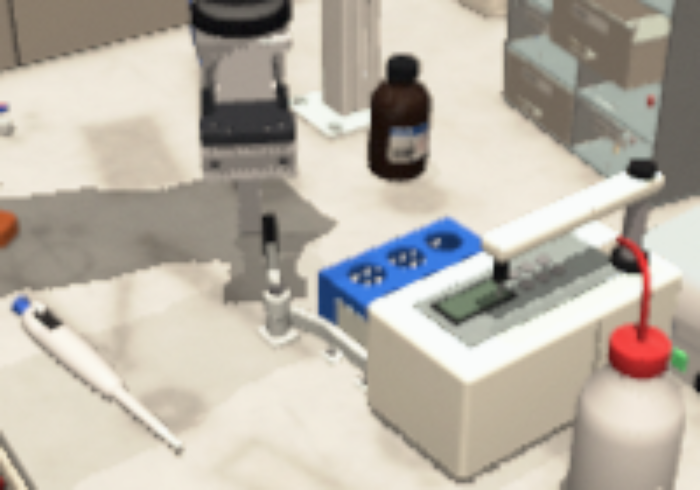

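The gate is moving with the finger: the pin is at crop (268,235) and the boss at (277,312). I'll keep going around the arc.

>>> carry_out(increments=[[1, [-0.9, 0, 0.1], 1.2], [1, [-1.85, 0, 0.1], 2.3], [1, [-2.8, -0.1, 0.1], 3.5], [1, [-3.7, -0.3, 0.1], 4.7], [1, [-4.6, -0.65, 0.1], 5.8], [1, [-5.4, -1.1, 0.1], 7.0], [1, [-6.2, -1.6, 0.1], 8.2], [1, [-6.8, -2.2, 0.1], 9.2]])

```text
t: 19.08
position: [0.5422, -0.0211, 0.0461]
tcp_rot: [0.656, 0.754, 0.001, 0.001]
force: [0.2, 0.4, 0.1]
width: 0.0005
grasp_force: 0.3
```

Run:
```python
from h import *
st();gate(8,4.8,3)
```

```text
t 19.07 pos [542.2 -21.1  46.1] F [0.2 0.4 0.1] w 0.0005 q [-0.11  0.47  1.69  0.    0.98 -0.25]
8 (np.float64(542.3119498109185), np.float64(-20.559091364653035), 45) shift [0.05 0.02 0.11] turn -0.01
4.8 (np.float64(543.5619674963099), np.float64(-24.68958387725096), 45) shift [-0.38  0.09  0.11] turn 0.52
3 (np.float64(544.1631412539464), np.float64(-27.041653838972238), 45) shift [-0.62  0.12  0.11] turn 0.82
```

>>> carry_out(increments=[[1, [-0.2, 0.05, 0], 0.5], [1, [-0.4, 0.1, 0], 0.5], [1, [-0.5, 0.1, 0], 0.5], [1, [-0.5, 0.1, 0], 0.5]])

```text
t: 19.58
position: [0.5431, -0.0238, 0.0459]
tcp_rot: [0.674, 0.739, 0.001, -0.001]
force: [-4.6, 14.5, 6.2]
width: 0.0003
grasp_force: 7.5
```

>>> carry_out(increments=[[1, [-0.1, 0, 0], 0], [1, [-0.2, 0, 0], 0], [1, [-0.2, 0, 0], 0]])

```text
t: 19.95
position: [0.5431, -0.0245, 0.0459]
tcp_rot: [0.674, 0.739, 0.002, -0.001]
force: [-4.1, 25.1, 7.3]
width: 0.0003
grasp_force: 12.8
```

Firm stop reached at about 5° in the world frame, so the gate is shut. I'll retreat, then verify.

>>> carry_out(increments=[[1, [0.7, 0, 0], 0], [1, [3, 0, 0], 0], [1, [7, 0, -4], 0], [1, [12, 0, -9], 0], [1, [17, 0, -13], 0], [1, [22, 0, -15], 0], [1, [22, 0, -15], 0], [1, [22, 0, -15], 0]])

```text
t: 20.95
position: [0.5236, 0.1911, 0.1947]
tcp_rot: [0.674, 0.738, -0.0, 0.0]
force: [0.2, 0.3, -0.3]
width: 0.0002
grasp_force: 0.0
```

Run:
```python
from h import *
st();racktop(.043,.065,(.44,.68,-.2,.1))
c=read_camera("top");P=pts(c);m=(P[...,2]>.05)&(P[...,2]<.07)&(P[...,0]>.5)&(P[...,0]<.58)&(P[...,1]>-.042)&(P[...,1]<.02)
q=P[m];print(len(q),q.mean(0) if len(q) else 0)
cv2.imwrite("pics/end.png",cv2.resize(c["img"][135:295,130:400],None,fx=2.9,fy=2.9,interpolation=cv2.INTER_CUBIC)[...,::-1])
```

```text
t 20.95 pos [523.6 191.1 194.7] F [ 0.2  0.3 -0.3] w 0.0002 q [ 0.28  0.32  1.51 -0.    1.3   0.19]
rack 754 ((570.9500732421875, -94.84266662597656), (131.30458068847656, 95.7026596069336), 4.624638080596924)
9 [ 0.54420972 -0.03781773  0.06094034]
```

View pics/end.png

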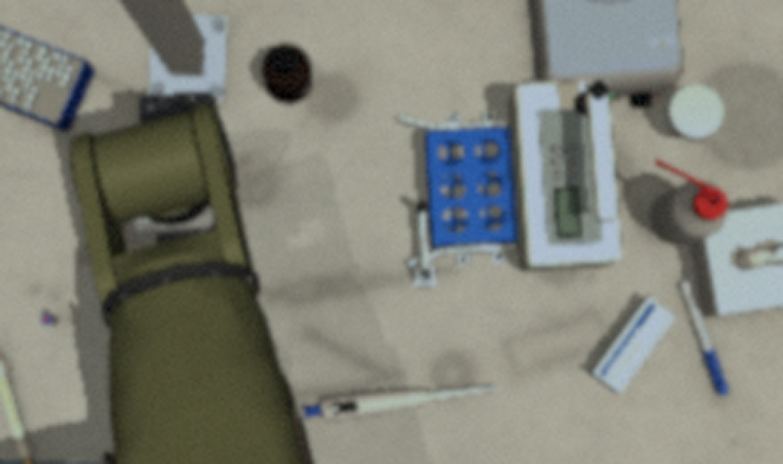

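The gate bar lies across the back of the rack, with the pin at crop (420,203) and the boss at (423,270). The rack is home and the other things look undisturbed.

```bash
python3 -c "
from bench import arm
print(arm.job_done())"
```

```text
the job is handed in; nothing more can be done
None
```

The job is handed in: the rack is tipped with its six large holes up and pushed home against the stop, and the retaining arm is shut behind it, in about 21 s.

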